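Set the shoe jack to the red mark and clamp it

ROBOT

A 6-joint arm with a two-finger parallel gripper is mounted at the origin on the work surface. World frame = base frame: x ahead of the robot, y to its left, z up, the work surface at z = 0. Lengths are in mm, angles in degrees, forces in N, time in s.
With the tool pointing down it reaches from about 350 to 850 mm from the base axis. Payload 8.1 kg.
Tool frame: the origin (TCP) lies at the very end of the fingers, on their centre line; the grasp point (between the pads) lies 19 mm behind it; z points along the fingers, y is the direction in which the jaws open and shut (so a half turn about z gives the same grasp; the last joint's range is limited). The gripper opens to 85 mm and grips with 20 to 120 N. Pads are 22 mm wide; open, the fingers measure 114 mm over their backs; the gripper's body (76 mm by 85 mm) begins 54 mm behind the grasp point. The pads swing forward as they close: fully open they stand 13 mm farther back than shut.
Start: joints at [-68.663, 7.471, 85.268, -0, 87.261, -4.893], TCP at [265.205, -538.211, 231.292] pointing down, gripper open.
Joint ranges: [-169.43, 169.43], [-51.17, 129.36], [1.28, 143.12], [-76.62, 256.62], [0, 156.53], [-152.29, 152.29]. Speed limits (degrees/s): [136.94, 136.94, 159.86, 180, 180, 180].

INTERFACE

Orientations are given as [roll, pitch, yaw] about the fixed x, y, z axes, in that order (R = Rz(yaw) Ry(pitch) Rx(roll)).
In Python, from bench import r, eyes gives the robot as it stands. The module is installed in compiled form; this text tells all that it offers.
- The arm moves only by the tool play_rows, never from a script. Its argument "deltas" is a list of rows, each a list of 3 entries, a list of its own where there are three numbers: the shift along the tool's x, y, z in m, then the turn, a rotation vector about the tool's x, y, z in rad, then the closure, from 0 (fully open) to 1 (shut). A call has 1 to 8 rows; each row shifts and turns the pose as measured when the row begins, along the tool's axes as they then stand; what a row does not reach is not made up. A row lasts 1/8 s, in which the tool goes at most 62.5 mm and 10.7 degrees, less where a joint would pass 70% of its speed; a pose out of reach is approached as far as the arm can. A call with a gripper value outside its range is refused whole. The fingers move at their own pace and stop on an object; "force" is the grip in N (left out, the last holds). Time passes only in rows, so rows that do not move let the fingers close. It gives the time, the measured TCP pose, the force and the opening at its end, in the units of the state.
- r.sense(): the state, without advancing time (a new reading comes with each control period).
- eyes.snapshot(name): name is "scene" or "top"; returns the picture (480x640x3 uint8, red, green, blue); there is no depth.
- eyes.get_calibration(name): a dict with "mtx" (3x3 intrinsics, pixels), "D" ([k1, k2, p1, p2, k3] as OpenCV has them; the pictures are not rectified), "R" (3x3) and "t" (3): a world point X has camera coordinates R X + t. Camera axes: x right, y down, z forward; pixel columns grow to the right and rows downward; lengths in mm; the calibration is good to about 2 mm. A picture is of the moment at which its call begins. get_calibration takes no time and is no camera call.
- r.hand_in(): hands the job in, once; it reports no verdict.
The state is a dict: "time": time; "joint_pos": joint angles; "qd": joint speeds; "joint_efforts": joint torques, N m; "tool_pos": TCP position; "tcp_rot": TCP orientation; "ft_force": force on the tool from outside, world axes, zero at the start; "wrist_torque": the same for the moment, N m; "finger_gap": finger opening in mm.
Only numpy, scipy, OpenCV 4.12 (cv2) and the standard library are available. Lean on these libraries where they do the work, as an engineer would, in place of code of your own. Each camera call takes 0.05 s, during which the arm holds its last target. There are 200 camera calls.

TASK

A freshly cemented shoe sits sole up on the bench's turning jack. Gently push the jack's lever round with closed fingers, without gripping it, until the tip of the white pointer stands on the middle of the red dot of the scale, then press the green button on the yellow box right down and let go, to clamp the jack there. Do not touch the shoe or the disc and post that carry it, leave the other things on the bench where they lie, and finish with the robot clear of everything.

Things in the scene. Friction and masses are not known exactly. Their poses are not given: they have to be found in the camera images.
- turntable (a joint): angle (rad) of the jack's turntable about its upright axis, seen from above positive anticlockwise, end stops at -1.05 and 1.05. Shoe, lever and pointer are fixed to the turntable and turn together, all about point jack_axis. Friction (0.55 N m, so 3 to 4 N at the knob) holds it wherever it is left; there is no spring.
- jack_axis (a point): the turntable's axis, at the top of the jack's round grey base plate (296 mm across, 12 mm high, fixed to the table). The base plate carries the scale: white ticks and four coloured dots, 128 mm from the axis.
- lever_knob (a point): middle of the black upright round knob on the lever's end: 34 mm diameter, from 30 to 90 mm above the table (this point at 60 mm), 175 mm from the axis, so its middle is 27 mm outside the base plate's rim. A steel bar, 16 mm wide, 30 to 44 mm above the table, joins it to the disc. Seen from above the lever lies a quarter turn anticlockwise from the pointer, and opposite the shoe's toe. Pushed sideways, square to the bar, it swings round the axis.
- pointer_tip (a point): tip of the slim white pointer, 128 mm from the axis, 18 mm above the table, just above the base plate; it cannot be felt or pushed (look only).
- mark_red: the red dot on the scale, 18 mm across, flat on the base plate, origin at its centre 12 mm above the table, 128 mm from the axis, so that the pointer tip passes over its middle. The blue, yellow and green dots look alike but for colour; which colour is at which of the four places changes, so the red one may lie 0.25 to 0.9 rad to either side of the pointer.
- shoe: the navy shoe, sole up, with the post and the dark disc (140 mm across, 20 to 45 mm above the table) that carry it; not to be touched. Origin on the turntable's axis at table height, x towards the toe, z up. The shoe reaches 193 mm to the toe side and 48 mm to the heel side, 96 mm wide, from 75 to 170 mm above the table.
- lever: the lever (bar and knob), origin on the turntable's axis at table height, its knob along -x of this frame
- clamp_button_top (a point): centre of the top face of the green push button (36 mm diameter, in a black collar 52 mm across) on the fixed yellow control box (85 x 85 x 40 mm); the face is 62 mm above the table at rest. It is pressed straight down.
- clamp_button (a joint): how far the button is pressed in m: 0 at rest, 0.006 right down; a spring returns it, about 5 N when right down
- hammer: bystander: cobbler's hammer, 240 mm long, lying; leave alone
- brush: bystander: glue brush, 170 mm long, lying; leave alone
- cement_can: bystander: blue can, 72 mm across, 85 mm tall, standing; leave alone
- tack_tin: bystander: open metal tack tin, 90 x 70 x 28 mm; leave alone
- wax_jar: bystander: amber jar with black lid, 60 mm across, 60 mm tall; leave alone
- wooden_last: bystander: pale wooden shoe last standing on its sole, 240 mm long, up to 85 mm tall; leave alone
- spare_sole: bystander: tan shoe sole lying flat, 240 mm long, 8 mm thick; leave alone
Mind the look-alikes: they are no part of the job. There is more than one size of the part that bears clamp_button_top; the job needs the middle-sized.

How it is judged:
By the outcome, as a careful person would: the job done as asked, in the order asked, and still so for the second after the job is handed in, with the robot touching nothing.
It also fails if it takes over 51 s, if anything falls off the work surface, if the arm or the gripper's body presses on something with over 40 N, if the wrist force passes 120 N, or if a joint passes its speed limit or range.

## Working session

There is one attempt and no reset: what is moved stays moved. The work goes in short steps, Python scripts to look and compute and a tool call to move; the robot and the scene stay as the last step left them, time stands still between calls to the robot, and variables do not carry over. Pictures are saved under pics/ and viewed, about 8 in all and at most 12, crops included, and the job is handed in when it is done.

Besides the shell and the picture viewer there is one more tool, called after ">>>" as name([rows], argument=value, ...), one row to a line, values as JSON. play_rows: Moves the arm, as the interface text tells. Its arguments: {"type":"object","properties":{"deltas":{"type":"array"},"force":{"type":"number"}},"required":["deltas"]}

```bash
mkdir -p pics
cat > h.py <<'E'
import numpy as np, cv2
from bench import r, eyes
def snap(name,fn):
    im=eyes.snapshot(name); cv2.imwrite('pics/'+fn,cv2.cvtColor(im,cv2.COLOR_RGB2BGR)); return im
def ray(name,uv,z):
    c=eyes.get_calibration(name); K=np.array(c['mtx'],float);D=np.array(c['D'],float);R=np.array(c['R'],float);t=np.array(c['t'],float).ravel()
    uv=np.array(uv,float).reshape(-1,1,2)
    p=cv2.undistortPoints(uv,K,D).reshape(-1,2)
    d=np.c_[p,np.ones(len(p))]@R; o=-R.T@t
    return o+d*((z-o[2])/d[:,2])[:,None]
def proj(name,X):
    c=eyes.get_calibration(name); 
    return cv2.projectPoints(np.array(X,float).reshape(-1,3),cv2.Rodrigues(np.array(c['R'],float))[0],np.array(c['t'],float),np.array(c['mtx'],float),np.array(c['D'],float))[0].reshape(-1,2)
E
python3 - <<'E'
from h import *
snap('top','t0.png');snap('scene','s0.png')
for n in('top','scene'):
    c=eyes.get_calibration(n);print(n,-np.array(c['R']).T@np.array(c['t']).ravel(),np.array(c['R'])[2], np.array(c['mtx'])[0,0])
print(r.sense())
E
```

```text
top [ 133.38263511   -6.452222   1702.66513808] [ 0.21965305 -0.0078872  -0.97554617] 600.6968548153714
scene [1175.90881375  256.45254886 1178.93201385] [-0.51370599 -0.19779388 -0.83485552] 569.1154589557884
{'time': 0.1, 'joint_pos': array([-6.86603669e+01,  7.51093657e+00,  8.53233155e+01, -1.25582083e-03,
        8.72613385e+01, -4.89302496e+00]), 'qd': array([-0.06304411, -0.11095102, -0.08573567, -0.08749023, -0.00942206,
        0.05972313]), 'joint_efforts': array([ 1.82132557e-03, -5.70950997e+01, -5.01941907e+01, -4.58395357e-05,
        8.19813606e-03,  4.27535861e-05]), 'tool_pos': array([ 265.04279731, -537.73491201,  230.34506317]), 'tcp_rot': array([-1.79904651e+02, -6.90374143e-03,  2.62327133e+01]), 'ft_force': array([ 1.10945361,  1.5572876 , -0.78505013]), 'wrist_torque': array([0.02467083, 0.02792395, 0.00747945]), 'finger_gap': 85.67547745452157}
```

View pics/t0.png

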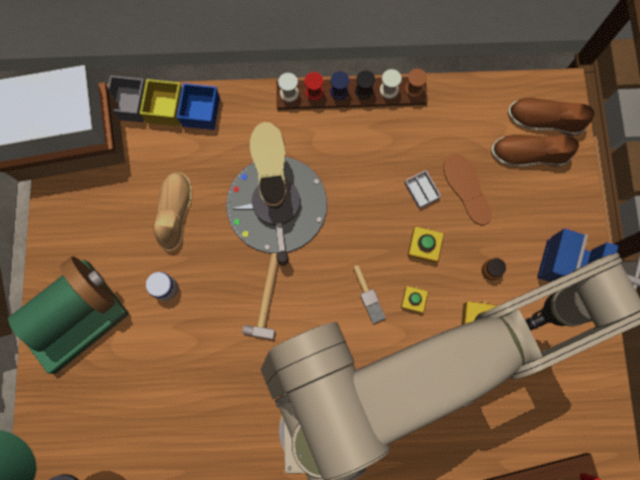

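View pics/s0.png

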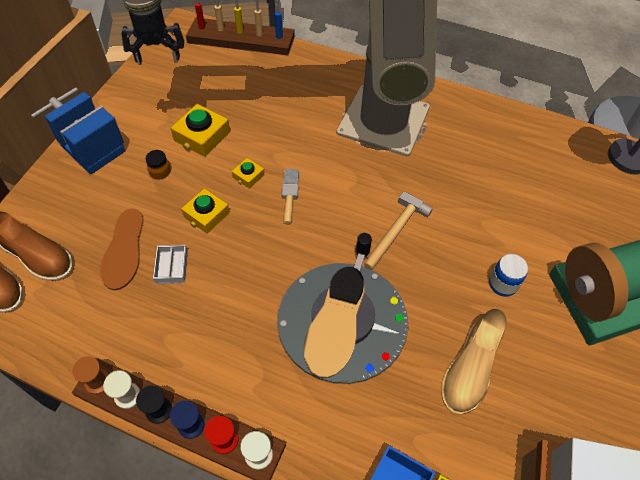

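Top view: the jack is at about (277,203), with the pointer tip at (235,207), the red dot at (236,190) and the knob at (283,257). The hammer handle lies beside the knob. There are three yellow boxes, and the middle-sized one looks to be at (426,244). In the scene view these are at (397,331), (386,356) and (363,243), with the box at (205,210).

```bash
cat > m.py <<'E'
from h import *
def cents(m,amin=4):
    n,l,s,c=cv2.connectedComponentsWithStats(m.astype(np.uint8)); return [(s[i,4],c[i],s[i,:4]) for i in range(1,n) if s[i,4]>=amin]
def masks(im):
    h=cv2.cvtColor(im,cv2.COLOR_RGB2HSV).astype(int); H,S,V=h[...,0],h[...,1],h[...,2]
    return dict(red=((H<6)|(H>174))&(S>170)&(V>100),blue=(H>108)&(H<130)&(S>150)&(V>120),yel=(H>24)&(H<34)&(S>170)&(V>110),grn=(H>45)&(H<80)&(S>120)&(V>80))
E
python3 - <<'E'
from m import *
for n,f,box in(('top','t0.png',(225,150,330,255)),('scene','s0.png',(270,255,415,390))):
    im=cv2.cvtColor(cv2.imread('pics/'+f),cv2.COLOR_BGR2RGB); M=masks(im)
    x0,y0,x1,y1=box
    for k,m in M.items():
        for a,c,s in cents(m):
            if x0<c[0]<x1 and y0<c[1]<y1: print(n,k,a,c.round(1),ray(n,c,12)[0].round(1))
            elif a>40 and k in('yel','grn'): print('  ',n,k,a,c.round(1),s,ray(n,c,62 if k=='grn' else 40)[0].round(1))
im=cv2.imread('pics/s0.png');cv2.imwrite('pics/c0.png',np.hstack([cv2.resize(im[225:390,270:420],None,fx=3.5,fy=3.5,interpolation=cv2.INTER_CUBIC)[:577]]))
t=cv2.imread('pics/t0.png');cv2.imwrite('pics/c1.png',cv2.resize(t[145:275,220:340],None,fx=4.5,fy=4.5,interpolation=cv2.INTER_CUBIC))
E
```

```text
top red 9 [236. 189.] [686.3 235.1  12. ]
top blue 11 [243.6 176.5] [724.3 212.3  12. ]
   top yel 160 [162.2 102. ] [141  84  39  32] [958.9 451.2  40. ]
   top yel 286 [421.7 240.3] [411 228  30  28] [ 504.7 -295.3   40. ]
   top yel 209 [413.9 297.8] [403 287  24  24] [ 341.9 -261.6   40. ]
top grn 14 [236.3 221.5] [587.3 234.7  12. ]
scene red 52 [385.4 356.2] [689.6 234.   12. ]
scene blue 54 [369.4 367.4] [726.8 210.3  12. ]
scene yel 46 [393.6 300.1] [552.5 207.4  12. ]
   scene grn 169 [197.2 115.3] [189 110  18  12] [ 248.2 -466.5   62. ]
   scene grn 59 [246.7 165.5] [242 162  10   8] [ 358.4 -258.9   62. ]
   scene grn 126 [202.7 200.7] [196 195  14  12] [ 501.8 -308.7   62. ]
   scene grn 805 [630.3 264.5] [612 242  28  53] [272.4 711.2  62. ]
   scene grn 842 [618.4 320.6] [588 298  52  40] [435.8 698.6  62. ]
scene grn 49 [398.9 317.3] [589.5 232.3  12. ]
```

View pics/c0.png

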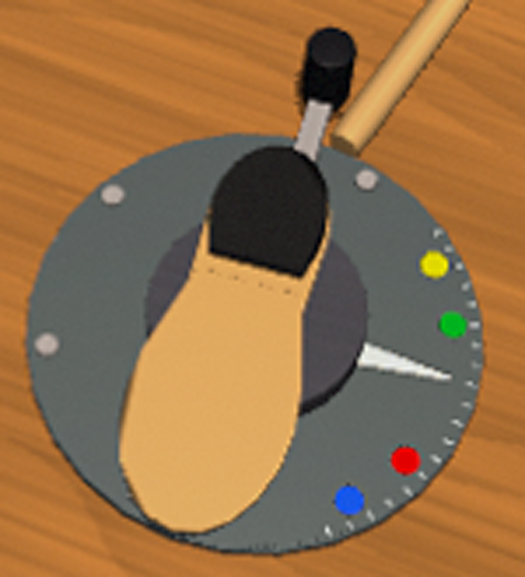

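View pics/c1.png

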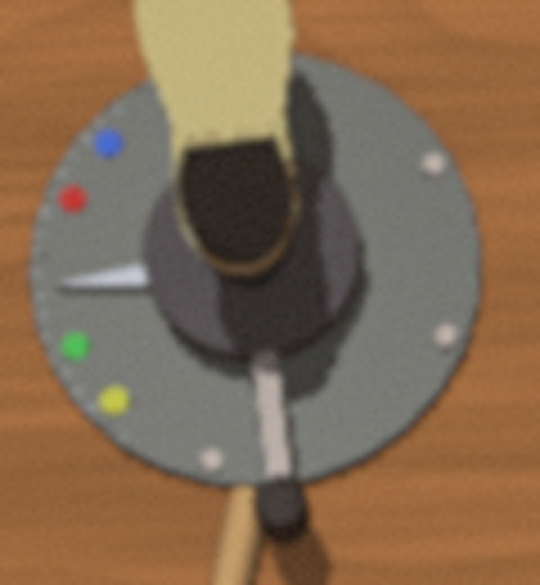

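The scene crop shows the pointer tip at full-picture pixel (398.6,332.7) and the hammer's handle end right beside the knob. The finger will therefore have to stay above the handle.

Run:
```python
from m import *
from scipy.optimize import least_squares
P={'scene':dict(red=(385.4,356.2),blue=(369.4,367.4),yel=(393.6,300.1),grn=(398.9,317.3),tip=(398.6,332.7),knob=(270+331/3.5,225+45/3.5)),
   'top':dict(red=(220+73/4.5,145+200/4.5),blue=(243.6,176.5),grn=(236.3,221.5),yel=(220+115/4.5,145+400/4.5),tip=(220+62/4.5,145+283/4.5),knob=(220+280/4.5,145+497/4.5))}
for n,p in P.items():
    X=np.array([ray(n,p[k],12)[0,:2] for k in('red','blue','yel','grn')])
    f=least_squares(lambda c:np.hypot(*(X-c).T)-128,[620,130]); a=f.x
    tip=ray(n,p['tip'],18)[0,:2]-a; k=ray(n,p['knob'],90)[0,:2]; d=X-a
    A=lambda v:np.degrees(np.arctan2(v[1],v[0]))
    print(n,a.round(1),f.fun.round(1),'tip',A(tip).round(2),np.hypot(*tip).round(1),'red',A(d[0]).round(2),'knob',k.round(1),A(k-a).round(2),np.hypot(*(k-a)).round(1))
    print([A(v).round(1) for v in d])
im=cv2.cvtColor(cv2.imread('pics/t0.png'),cv2.COLOR_BGR2RGB)
h=cv2.cvtColor(im,cv2.COLOR_RGB2HSV)[225:265,408:446]
m=(h[...,0]>45)&(h[...,0]<85)&(h[...,1]>80)&(h[...,2]>40)
for a,c,s in cents(m,8): print(a,s,ray('top',c+[408,225],62)[0])
# hammer handle end ray
print(ray('scene',(270+345/3.5,225+140/3.5),12),ray('scene',(270+440/3.5,225+3/3.5),12))
```

```text
scene [641.4 115.3] [ 0.1 -0.1 -0.1  0. ] tip 95.77 128.8 red 67.96 knob [468.   98.8] -174.59 174.1
[np.float64(68.0), np.float64(48.1), np.float64(134.0), np.float64(114.0)]
top [638.2 116.5] [-1.2  0.8 -0.3  0.7] tip 95.17 125.0 red 68.41 knob [465.5  98.3] -174.0 173.7
[np.float64(68.4), np.float64(48.1), np.float64(134.2), np.float64(113.3)]
138 [13 11 13 13] [ 494.87601501 -306.39027822   62.        ]
[[486.49670358 122.55446449  12.        ]] [[353.16124275 147.37087237  12.        ]]
```

>>> play_rows([
  [[0,0,0],[0,0,0.153],1],
  [[0,0,0],[0,0,0.153],1],
  [[0,0,0],[0,0,0.153],1],
  [[0.02,-0.05,0],[0,0,0],1],
  [[0.02,-0.05,0],[0,0,0],1],
  [[0.02,-0.05,0],[0,0,0],1],
  [[0.02,-0.05,0],[0,0,0],1],
  [[0.02,-0.05,0],[0,0,0],1],
])

```text
time: 1.1
tool_pos: [369.0, -283.3, 225.9]
tcp_rot: [-179.5, 0.3, -1.3]
ft_force: [0.3, 0.5, 0.8]
finger_gap: 0.1
```

>>> play_rows([
  [[0.016,-0.05,0],[0,0,-0.02],1],
  [[0.016,-0.05,0],[0,0,0],1],
  [[0.016,-0.05,0],[0,0,0],1],
  [[0.016,-0.05,0],[0,0,0],1],
  [[0.016,-0.05,0],[0,0,0],1],
  [[0.012,-0.04,0],[0,0,0],1],
  [[0,0,0.04],[0,0,0],1],
  [[0,0,0.04],[0,0,0],1],
])

```text
time: 2.1
tool_pos: [466.0, 21.5, 148.2]
tcp_rot: [-179.4, -0.1, 0.2]
ft_force: [-0.4, -0.5, -1.0]
finger_gap: -0.1
```

>>> play_rows([
  [[0,0,0.03],[0,0,0],1],
  [[0,0,0.03],[0,0,0],1],
  [[0,0,0.03],[0,0,0],1],
  [[0.001,-0.012,0],[0,0,0],1],
  [[0,-0.012,0],[0,0,0],1],
  [[0,-0.01,0],[0,0,0],1],
  [[0,-0.008,0],[0,0,0],1],
  [[0,-0.008,0],[0,0,0],1],
])

```text
time: 3.1
tool_pos: [464.5, 76.6, 55.2]
tcp_rot: [-179.4, 0.2, 0.3]
ft_force: [-1.8, -4.6, -1.1]
finger_gap: 0.1
```

>>> play_rows([
  [[0,-0.008,0],[0,0,0],1],
  [[0.001,-0.008,0],[0,0,0],1],
  [[0.001,-0.008,0],[0,0,0],1],
  [[0.002,-0.008,0],[0,0,0],1],
  [[0.002,-0.008,0],[0,0,0],1],
  [[0.002,-0.007,0],[0,0,0],1],
  [[0.002,-0.006,0],[0,0,0],1],
  [[0,-0.004,0],[0,0,0],1],
])

```text
time: 4.1
tool_pos: [474.8, 137.2, 55.6]
tcp_rot: [-179.5, 0.2, 0.3]
ft_force: [2.0, -3.5, -1.1]
finger_gap: -0.1
```

```bash
cat > look.py <<'E'
from m import *
import sys
t=snap('top','x.png'); s=snap('scene','y.png')
a=cv2.resize(s[300:375,350:415],None,fx=7,fy=7,interpolation=cv2.INTER_CUBIC); b=cv2.resize(t[165:230,225:275],None,fx=8,fy=8,interpolation=cv2.INTER_CUBIC)
h=max(a.shape[0],b.shape[0]); a,b=[cv2.copyMakeBorder(q,0,h-q.shape[0],0,0,0) for q in(a,b)]
cv2.imwrite('pics/'+sys.argv[1],cv2.cvtColor(np.hstack([a,b[:,:340]]),cv2.COLOR_RGB2BGR))
print(r.sense()['tool_pos'])
E
python3 look.py p1.png
```

```text
[474.71364838 137.53073126  55.82413187]
```

View pics/p1.png

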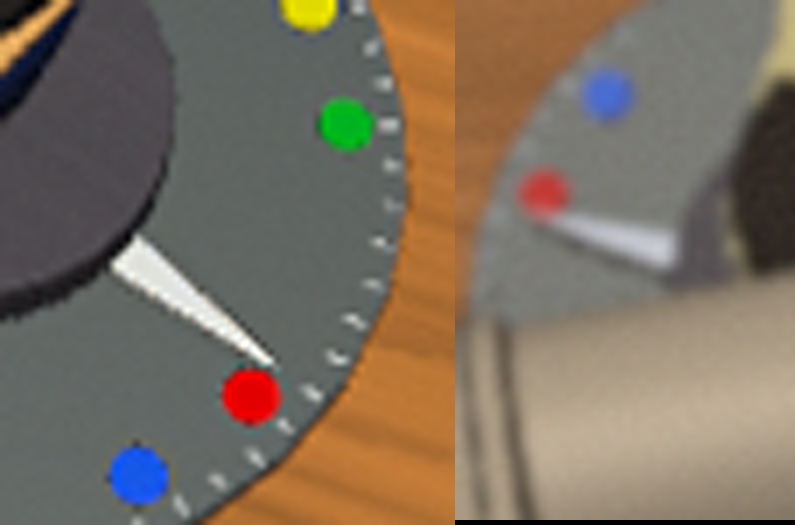

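In the scene crop the tip is at full pixel (389.0,351.7) and the red centre at (385.9,356.6), so it is short by a few degrees.

```bash
cat > ang.py <<'E'
from m import *
import sys
u,v=map(float,sys.argv[1:3]); a=np.array([641.4,115.3])
im=cv2.cvtColor(cv2.imread('pics/y.png'),cv2.COLOR_BGR2RGB) 
A=lambda w:np.degrees(np.arctan2(w[1],w[0]))
t=ray('scene',(u,v),18)[0,:2]-a
im=cv2.cvtColor(cv2.imread('pics/s0.png'),cv2.COLOR_BGR2RGB) 
d=ray('scene',(385.4,356.2),12)[0]; w=d[:2]-a
print('tip',A(t),np.hypot(*t),'red',A(w),'diff',A(t)-A(w),'target px',proj('scene',[d[0],d[1],18]))
E
python3 ang.py 389.0 351.7
```

```text
tip 72.92235912275443 128.3993251561878 red 67.97066898607686 diff 4.95169013667757 target px [[385.72273452 355.17541113]]
```

>>> play_rows([
  [[0.001,-0.004,0],[0,0,0],1],
  [[0.002,-0.004,0],[0,0,0],1],
  [[0.001,-0.002,0],[0,0,0],1],
  [[0,-0.0005,0],[0,0,0],1],
])

```text
time: 4.7
tool_pos: [478.3, 148.4, 55.8]
tcp_rot: [-179.5, 0.3, 0.3]
ft_force: [-0.4, -2.6, -0.9]
finger_gap: 0.2
```

```bash
python3 look.py p2.png
```

```text
[478.37208242 148.38821292  55.80899787]
```

View pics/p2.png

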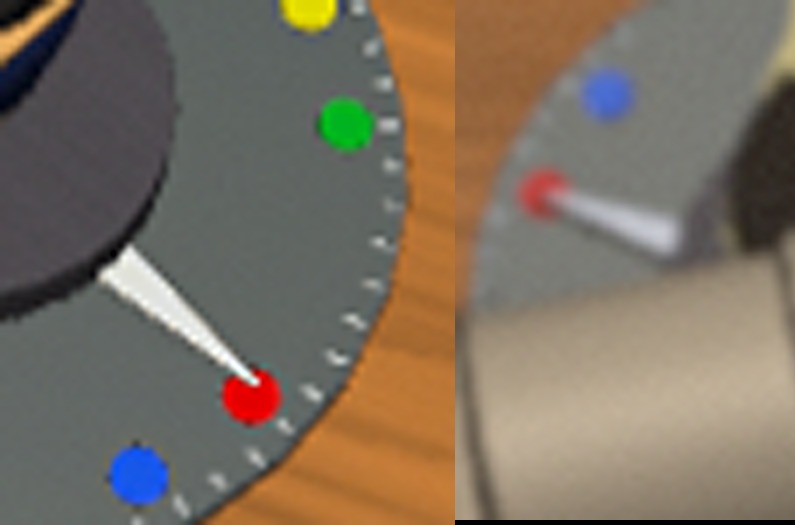

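The tip is now at crop (259,383), which is full pixel about (386.6,354.3), just inside the red dot and a little short of its middle.

```bash
python3 ang.py 386.57 354.3
python3 - <<'E'
from m import *
# pointer axis line from white mask, both views; direction from the axis
for n,f,b in(('scene','y.png',(360,330,388,354)),('top','x.png',(236,186,254,198))):
    im=cv2.imread('pics/'+f); im=cv2.cvtColor(im,cv2.COLOR_RGB2BGR); im=cv2.cvtColor(im,cv2.COLOR_BGR2RGB)
    h=cv2.cvtColor(im,cv2.COLOR_BGR2HSV); m=(h[...,2]>(170 if n=='scene' else 135))&(h[...,1]<50); x0,y0,x1,y1=b
    ys,xs=np.nonzero(m[y0:y1,x0:x1]); P=ray(n,np.c_[xs+x0,ys+y0],18)[:,:2]
    vx,vy,cx,cy=cv2.fitLine(P.astype(np.float32),cv2.DIST_L2,0,.01,.01).ravel()
    print(n,len(xs),np.degrees(np.arctan2(vy,vx)),P.mean(0), [np.degrees(np.arctan2(*(P.mean(0)-a)[::-1])) for a in([641.4,115.3],[638.2,116.5])])
E
```

```text
tip 69.23103384719063 128.0950464440144 red 67.97066898607686 diff 1.2603648611137714 target px [[385.72273452 355.17541113]]
scene 92 67.78239 [673.16046179 199.10082228] [np.float64(69.24332162555284), np.float64(67.05968683258095)]
top 62 68.05756 [673.97693945 204.77629978] [np.float64(69.99421595788597), np.float64(67.93809291400862)]
```

```bash
cat > fine.py <<'E'
from m import *
from scipy.optimize import least_squares
import sys
A=lambda v:np.degrees(np.arctan2(v[1],v[0]))
def run(ft,fs):
  for n,f0,f in(('scene','s0.png',fs),('top','t0.png',ft)):
    im0=cv2.imread('pics/'+f0).astype(float); im=cv2.imread('pics/'+f).astype(float)
    S=lambda I:I.max(2)-I.min(2)
    guess={'scene':dict(red=(385.4,356.2),blue=(369.4,367.4),yel=(393.6,300.1),grn=(398.9,317.3)),'top':dict(red=(236,189),blue=(243.6,176.5),grn=(236.3,221.5),yel=(245.3,233.6))}[n]
    X={}
    R=6 if n=='scene' else 4
    for k,c in guess.items():
        for _ in range(3):
            yy,xx=np.mgrid[0:480,0:640]; w=np.clip(S(im0)-35,0,None)*((xx-c[0])**2+(yy-c[1])**2<R*R)
            c=((w*xx).sum()/w.sum(),(w*yy).sum()/w.sum())
        X[k]=ray(n,c,12)[0,:2]
    Y=np.array(list(X.values())); fit=least_squares(lambda c:np.hypot(*(Y-c).T)-128,[640,115]); a=fit.x
    # per-radius whiteness profile along arcs of the pointer, at z 18
    out=[]
    for rad in range(84,128,4):
        th=np.radians(np.arange(50,110,.25)); px=proj(n,np.c_[a[0]+rad*np.cos(th),a[1]+rad*np.sin(th),np.full(len(th),18)]).astype(np.float32)
        v=cv2.remap(im.min(2).astype(np.float32),px[:,0],px[:,1],cv2.INTER_LINEAR).ravel()
        w=v-np.median(v)
        i=w.argmax(); sl=slice(max(i-32,0),i+33); ww=np.clip(w[sl]-25,0,None)
        out.append((rad,round(float(v[i])),np.degrees((ww*th[sl]).sum()/ww.sum()).round(2)) if ww.sum() else None)
    print(n,a.round(1),fit.fun.round(1),'red',A(X['red']-a).round(2)); print(out)
run(*sys.argv[1:3])
E
# initial frames were saved in proper BGR; x/y via snap too
python3 fine.py x.png y.png
```

```text
scene [641.3 115.3] [ 0.  -0.1 -0.   0. ] red 68.03
[(84, 226, np.float64(69.29)), (88, 226, np.float64(69.27)), (92, 230, np.float64(69.12)), (96, 225, np.float64(69.02)), (100, 231, np.float64(69.05)), (104, 228, np.float64(68.98)), (108, 232, np.float64(68.98)), (112, 230, np.float64(68.94)), (116, 235, np.float64(68.87)), (120, 228, np.float64(68.97)), (124, 210, np.float64(68.98))]
top [638.9 117.5] [-0.  0.  0.  0.] red 67.86
[(84, 195, np.float64(68.41)), (88, 194, np.float64(68.48)), (92, 192, np.float64(68.39)), (96, 190, np.float64(68.25)), (100, 180, np.float64(68.19)), (104, 180, np.float64(68.13)), (108, 172, np.float64(68.12)), (112, 169, np.float64(68.08)), (116, 158, np.float64(68.13)), (120, 151, np.float64(107.9)), (124, 152, np.float64(107.78))]
```

>>> play_rows([
  [[0.0005,-0.002,0],[0,0,0],1],
  [[0,0,0],[0,0,0],1],
])

```text
time: 5.05
tool_pos: [479.0, 150.4, 55.8]
tcp_rot: [-179.4, 0.2, 0.2]
ft_force: [0.0, -2.0, -0.4]
finger_gap: -0.1
```

```bash
python3 look.py p3.png; python3 fine.py x.png y.png
```

```text
[478.97456255 150.43509986  55.83832243]
scene [641.3 115.3] [ 0.  -0.1 -0.   0. ] red 68.03
[(84, 224, np.float64(68.67)), (88, 231, np.float64(68.4)), (92, 230, np.float64(68.34)), (96, 230, np.float64(68.53)), (100, 229, np.float64(68.44)), (104, 228, np.float64(68.39)), (108, 228, np.float64(68.37)), (112, 226, np.float64(68.2)), (116, 227, np.float64(68.33)), (120, 227, np.float64(68.12)), (124, 186, np.float64(68.07))]
top [638.9 117.5] [-0.  0.  0.  0.] red 67.86
[(84, 198, np.float64(67.65)), (88, 194, np.float64(67.57)), (92, 194, np.float64(67.51)), (96, 185, np.float64(67.55)), (100, 185, np.float64(67.37)), (104, 179, np.float64(67.44)), (108, 176, np.float64(67.44)), (112, 166, np.float64(67.32)), (116, 157, np.float64(67.32)), (120, 151, np.float64(107.72)), (124, 152, np.float64(107.51))]
```

The two views bracket the dot: scene +0.2°, top −0.45°. I'll back off sideways, rise and go to the button.

>>> play_rows([
  [[0,0.01,0],[0,0,0],1],
  [[0,0.025,0],[0,0,0],1],
  [[0,0.01,-0.05],[0,0,0],1],
  [[0,0.01,-0.05],[0,0,0],1],
  [[0.002,0.06,-0.01],[0,0,0],1],
  [[0.002,0.06,0],[0,0,0],1],
  [[0.002,0.06,0],[0,0,0],1],
  [[0.002,0.06,0],[0,0,0],1],
])

```text
time: 6.15
tool_pos: [491.2, -152.9, 169.3]
tcp_rot: [-179.4, -0.3, 0.7]
ft_force: [0.8, -0.1, 0.8]
finger_gap: -0.1
```

>>> play_rows([
  [[0.002,0.05,0],[0,0,0],1],
  [[0.002,0.05,0],[0,0,0],1],
  [[0,0.05,0],[0,0,0],1],
  [[0,0.02,0],[0,0,0],1],
  [[0,0,0],[0,0,0],1],
])

```text
time: 6.78
tool_pos: [495.4, -334.4, 168.9]
tcp_rot: [-179.5, -0.5, 0.4]
ft_force: [-0.6, 0.7, -0.8]
finger_gap: -0.2
```

```bash
cp pics/x.png pics/x3.png; python3 look.py p4.png; python3 fine.py x.png y.png
```

```text
[ 495.77635581 -332.69332053  168.9682299 ]
scene [641.3 115.3] [ 0.  -0.1 -0.   0. ] red 68.03
[(84, 229, np.float64(68.68)), (88, 237, np.float64(68.4)), (92, 234, np.float64(68.34)), (96, 234, np.float64(68.55)), (100, 233, np.float64(68.45)), (104, 233, np.float64(68.38)), (108, 232, np.float64(68.38)), (112, 232, np.float64(68.19)), (116, 233, np.float64(68.34)), (120, 232, np.float64(68.13)), (124, 191, np.float64(68.06))]
top [638.9 117.5] [-0.  0.  0.  0.] red 67.86
[(84, 196, np.float64(67.64)), (88, 193, np.float64(67.49)), (92, 194, np.float64(67.45)), (96, 185, np.float64(67.53)), (100, 185, np.float64(67.44)), (104, 179, np.float64(67.44)), (108, 175, np.float64(67.48)), (112, 165, np.float64(67.28)), (116, 157, np.float64(67.32)), None, None]
```

>>> play_rows([
  [[0.003,-0.025,0.02],[0,0,0],1],
  [[0,0,0.04],[0,0,0],1],
  [[0,0,0.03],[0,0,0],1],
  [[0,0,0],[0,0,0],1],
])

```text
time: 7.38
tool_pos: [501.6, -299.3, 79.0]
tcp_rot: [-179.4, -0.7, 0.9]
ft_force: [0.2, -0.1, -0.2]
finger_gap: -0.1
```

Run:
```python
from m import *
s=snap('scene','z.png'); t=snap('top','zt.png'); print(r.sense()['tool_pos'])
p=proj('scene',[r.sense()['tool_pos']]); print(p)
a=cv2.resize(s[150:250,160:270],None,fx=4,fy=4,interpolation=cv2.INTER_CUBIC)
b=cv2.resize(t[200:300,380:470],None,fx=4,fy=4,interpolation=cv2.INTER_CUBIC)
cv2.imwrite('pics/b1.png',cv2.cvtColor(np.hstack([a,b]),cv2.COLOR_RGB2BGR))
```

```text
[ 503.40863698 -301.26329843   82.24733386]
[[203.75022135 197.13836282]]
```

View pics/b1.png

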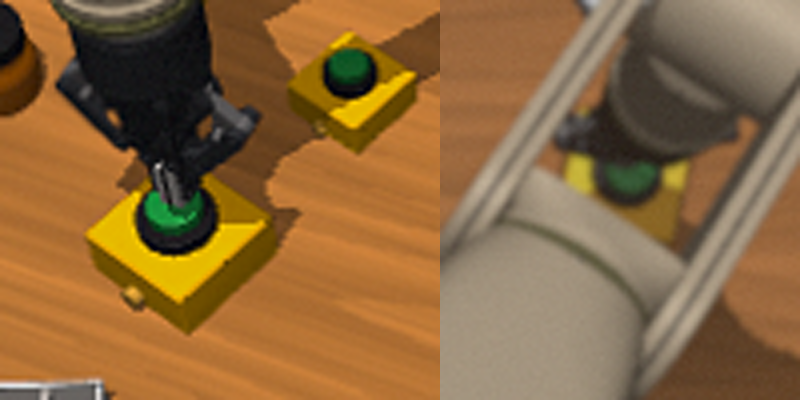

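The finger hangs over the middle-sized box's green button, with its tip at scene crop (175,205) and the button at (173,210). Now I'll press slowly.

>>> play_rows([
  [[-0.003,0.006,0.008],[0,0,0],1],
  [[0,0,0.007],[0,0,0],1],
  [[0,0,0.003],[0,0,0],1],
  [[0,0,0.003],[0,0,0],1],
  [[0,0,0.003],[0,0,0],1],
])

```text
time: 8.1
tool_pos: [503.2, -309.4, 61.5]
tcp_rot: [-179.9, -1.2, 0.9]
ft_force: [-0.4, 0.8, 2.0]
finger_gap: -0.1
```

>>> play_rows([
  [[-0.003,0,0.003],[0,0,0],1],
  [[0,0,0.003],[0,0,0],1],
  [[0,0,0.003],[0,0,0],1],
])

```text
time: 8.48
tool_pos: [501.1, -310.0, 55.5]
tcp_rot: [-179.9, -1.3, 0.9]
ft_force: [-14.6, 10.5, 38.1]
finger_gap: 0.2
```

Vertical force rose to 38 N as it bottomed out at z 55.5, so the button is right down. Next I'll let go and move clear.

>>> play_rows([
  [[0,0,0],[0,0,0],1],
  [[0,0,-0.01],[0,0,0],1],
  [[0,0,-0.03],[0,0,0],1],
  [[0,0,-0.05],[0,0,0],1],
  [[0,0,-0.05],[0,0,0],1],
  [[0,0.04,-0.01],[0,0,0],1],
  [[0,0.04,0],[0,0,0],1],
  [[0,0,0],[0,0,0],1],
])

```text
time: 9.48
tool_pos: [497.6, -391.5, 212.1]
tcp_rot: [-180.0, -1.2, 1.0]
ft_force: [-0.2, 0.3, -0.6]
finger_gap: 0.0
```

```bash
python3 look.py p5.png; python3 fine.py x.png y.png
```

```text
[ 497.89265866 -389.12379913  211.59282222]
scene [641.3 115.3] [ 0.  -0.1 -0.   0. ] red 68.03
[(84, 229, np.float64(68.67)), (88, 236, np.float64(68.42)), (92, 234, np.float64(68.35)), (96, 234, np.float64(68.55)), (100, 233, np.float64(68.45)), (104, 233, np.float64(68.39)), (108, 231, np.float64(68.37)), (112, 231, np.float64(68.18)), (116, 234, np.float64(68.34)), (120, 232, np.float64(68.13)), (124, 191, np.float64(68.06))]
top [638.9 117.5] [-0.  0.  0.  0.] red 67.86
[(84, 196, np.float64(67.64)), (88, 193, np.float64(67.51)), (92, 193, np.float64(67.48)), (96, 187, np.float64(67.51)), (100, 185, np.float64(67.44)), (104, 180, np.float64(67.47)), (108, 176, np.float64(67.47)), (112, 165, np.float64(67.32)), (116, 157, np.float64(67.42)), None, None]
```

View pics/y.png

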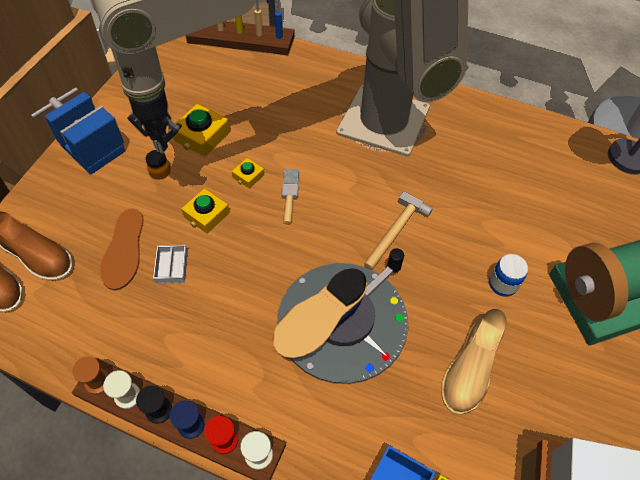

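View pics/p5.png

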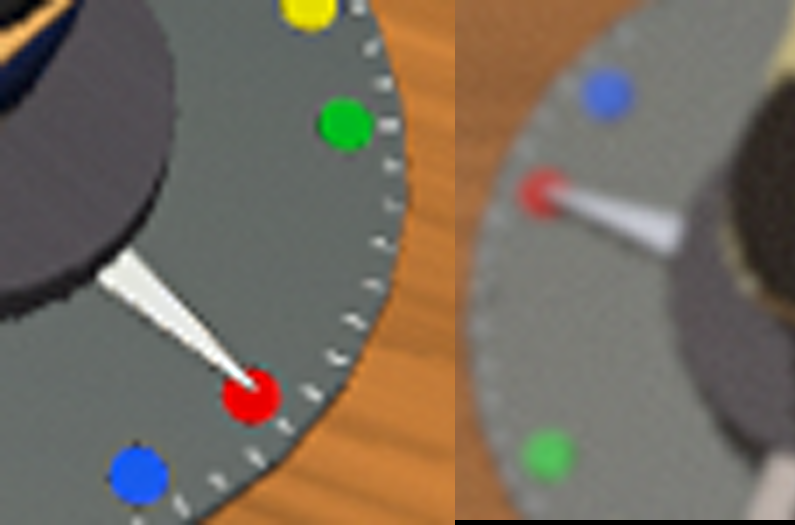

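The pointer tip stands on the red dot at scene (386,355), the button is back up, the hammer and other things are unmoved, and the robot is in free air at z 212.

```bash
python3 -c "
from bench import r
print(r.hand_in())"
```

```text
the job is handed in; nothing more can be done
None
```

I pushed the knob round about 27° clockwise with closed fingers, above the hammer handle, until the pointer tip stood on the red dot. I then pressed the middle-sized box's green button right down, let it come back up, and moved the arm clear. The job is handed in, at about 9.6 s on the robot's clock.

- **Pointer:** the two cameras disagree slightly on where the tip stands relative to the middle of the red dot. The scene view puts it about 0.2° short and the top view about 0.45° past, so within roughly 1 mm either way. The readings did not change when I released the lever or after the press.
- **Button:** it bottomed out about 6.5 mm below its rest height, with 38 N upward and about 42 N in total on the fingers. That is well under the 120 N wrist limit. The 40 N limit is for the arm and gripper body, and only the fingertips touched the button.
- **Surroundings:** in the last picture the hammer and the other things lie where they were. The arm is in free air, with the fingers at z 212 mm and no contact force.

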